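# Screw a lamp knuckle into its clamped socket and stop it in line with the jaws

## Task

Take the flat-tongued lamp knuckle out of the wooden stand and start it, without forcing, in the brass socket held in the vise: press lightly and feel for the angle where its cross key drops into the thread. Screw it in clockwise until it tightens on the rubber washer, and stop with the tongue parallel to the vise jaws, neither turning it clearly past them nor crushing the washer. Let go and leave it standing there; do not disturb the other things.

Things in the scene. Friction and masses are not known exactly. Their poses are not given: they have to be found in the camera images.
- knuckle_grip (a point): Aluminium lamp knuckle (about 130 g), by the middle of its upright flat tongue: 16 mm thick (along x), 36 wide (y), from 27 mm below this point to 27 above, top edge rounded; z up along its axis. Under the tongue a round flange, 52 mm across, 6 thick, its underside 33 mm below this point; under that the stem. A half turn about z changes nothing. It hangs by the flange in a stand hole.
- knuckle_key (a point): Centre of the steel cross key (5 mm wide, 5 high, 38 long, along y, in line with the tongue's width; flat below, rounded above) through the knuckle's round stem, 23.5 mm below the flange's underside, 56.5 mm below the grip point. The stem is 24 mm across and 45 mm long below the flange; its last 9 mm taper to 12 mm.
- tongue_edge (a point): A point on the middle of one narrow edge of the knuckle's tongue, 18 mm along y from the grip point.
- socket_mouth (a point): Centre of the top face of the black rubber washer on the rim of the brass socket clamped upright in the vise, 110 mm above the table; z up, y along the jaws. Washer: 44 mm inner, 53 outer diameter, 5 thick; it yields like a spring of 3.5 N/mm. Socket: 56 mm outer, 41 inner diameter, rim 20 mm above the jaws. The screwed-home flange presses on the washer.
- thread_top (a point): Centre of the flat top of the thread ring in the socket, 13 mm below the washer's top: 27 mm bore, two opposite gaps, 8 mm wide, for the cross key. Their angle varies and is unmeasured: the key drops in with the tongue somewhere from 25 to 89 degrees anticlockwise (from above) of parallel to the jaws. Elsewhere it rests on the ring, flange 13 mm above the washer.
- thread_under (a point): A point on the socket's axis under the thread ring, 27 mm below the washer's top. Once the key is through a gap and the flange is on the washer, turning clockwise draws the knuckle down onto the washer: 1.3 mm within about 30 degrees, then 0.35 mm per 10 degrees, ever stiffer (about 0.1 to 0.4 N m at parallel). The thread holds it where it is left.
- vise: The grey table vise, fixed; origin on the table straight below the socket's axis, y along the jaws, which are 100 mm long, 85 mm high and 58 mm apart; base 200 by 110 mm, its screw and cross handle stick out to 147 mm on the -x side, 50 mm high.
- washer (a joint): How far the rubber washer is pressed down, in m: 0 free, 0.006 at most.
- stand: The pale wooden block that holds the fittings, fixed: 84 by 190 by 60 mm, origin under its centre, two square holes of 44 mm at 50 mm either side along y. The knuckle is in one, the ball-headed finial in the other.
- finial_top (a point): Top of the finial, a like fitting with a ball of 32 mm diameter in place of a tongue, 46 mm above its flange's underside; a bystander.
- screwdriver: A screwdriver lying on the table, 190 mm long; a bystander.
- spare_ring: A brass ring of 52 mm diameter and 8 mm height lying on the table; a bystander.
- pencil_cup: A white cup, 95 mm tall, 74 mm across; a bystander.
- screw_jar: A glass jar, 75 mm tall, 64 mm across; a bystander.
- lamp_arm: A lamp arm of two parallel bars lying flat, 360 by 44 by 24 mm; a bystander.
- lamp_shade: A white conical lamp shade standing on its mouth, 140 mm tall, 150 mm across; a bystander.
Not all that is in view belongs to the job. What is shaped like the part that bears knuckle_grip but blue, green or orange is not meant.

How it is judged:
By the outcome, as a careful person would: the job done as asked, in the order asked, and still so for the second after the job is handed in, with the robot touching nothing.
It also fails if it takes over 64 s, if anything falls off the work surface, if the arm or the gripper's body presses on something with over 40 N, if the wrist force passes 120 N, or if a joint passes its speed limit or range.

## Robot

A 6-joint arm with a two-finger parallel gripper is mounted at the origin on the work surface. World frame = base frame: x ahead of the robot, y to its left, z up, the work surface at z = 0. Lengths are in m, angles in degrees, forces in N, time in s.
With the tool pointing down it reaches from about 0.375 to 0.9 m from the base axis. Payload 3.1 kg.
Tool frame: the origin (TCP) lies midway between the tips of the shut fingers; the grasp point (between the pads) lies 19 mm behind it; z points along the fingers, y is the direction in which the jaws open and shut (so a half turn about z gives the same grasp; the last joint's range is limited). The gripper opens to 87 mm and grips with 3 to 60 N. Pads are 19 mm wide; open, the fingers measure 117 mm over their backs; the gripper's body (75 mm by 190 mm) begins 51 mm behind the grasp point.
Start: joints at [-75.946, 30.224, 82.088, -0, 67.689, -10.227], TCP at [0.257, -0.57, 0.223] pointing down, gripper open.
Joint ranges: [-176.69, 176.69], [-43.24, 126.21], [12.49, 139.97], [-82, 262], [0, 151.66], [-163.58, 163.58]. Speed limits (degrees/s): [159.86, 159.86, 180, 180, 180, 180].

## Interface

Orientations are given as a 3x3 rotation matrix whose columns are the frame's x, y, z axes.
In Python, from rig import status, vision, bot, models gives the robot as it stands.
- The arm moves only by the tool send_rows, never from a script. Its argument "moves" is a list of rows, each a list of 7 numbers: the shift along the tool's x, y, z in units of 25 mm (1.0 is 25 mm), then the turn, a rotation vector about the tool's x, y, z in units of 10 degrees (1.0 is 10 degrees), then the closure, from -1 (fully open) to 1 (shut), so that 0 is half open. In form: [[dx, dy, dz, rx, ry, rz, hand], ...]. A call has 1 to 12 rows; each row shifts and turns the commanded pose from where the row before left it, along the tool's axes as they then stand; what a row does not reach is not made up. A row lasts 1/8 s, in which the tool goes at most 62.5 mm and 10.7 degrees, less where a joint would pass 70% of its speed; a pose out of reach is approached as far as the arm can. A call is refused whole if a number of a shift passes 1 or a number of a turn 1, either way. A call with a gripper value outside its range is refused whole. The fingers move at their own pace and stop on an object; the grip force is fixed at half the most. Time passes only in rows, so rows that do not move let the fingers close. It gives the time, the measured TCP pose, the force and the opening at its end, in the units of the state.
- status.read_state(): the state, without advancing time (a new reading comes with each control period).
- vision.capture(name): name is "side" or "top" or "wrist"; returns a dict with "img" (480x640x3 uint8, red, green, blue), "depth" (480x640 float32, m along the optical axis (not along the pixel's ray), 0 where there is no reading), "fx", "fy", "cx", "cy" (pixels), "pose" (4x4, takes a point from camera to world coordinates); the wrist camera has in their place "hand_eye" (4x4, takes a point from camera to tool coordinates, whose origin is the TCP and whose axes are the flange's). Camera axes: x right, y up, looking along -z (the intrinsics and any distortion apply to the point x, -y, -z); pixel columns grow to the right and rows downward; lengths in m; the calibration is good to about 2 mm. A picture is of the moment at which its call begins: read the wrist's pose just before it.
- bot.hand_in(): hands the job in, once; it reports no verdict.
Trained networks look in the newest picture that a camera, given by its name, has taken for a name from the list of things; names that differ only in an ending like _2 or _b are one class to them, and where a whole thing is asked for, a point or a joint stands for the part that bears it (a point fixed in the world has none). Each returns a list of dicts, best first, with "confidence" (0 to 1); they miss things now and then, are a little off and sometimes report something else, mostly with a low value. They report only what shows in the picture. A call takes as long as a camera call. They do not tell look-alikes from the thing itself.
- models.masks_of(camera, name): "mask" (480x640 bool, what is visible of it) and "extent" ([left, top, right, bottom] in pixels, round what is visible of it).
- models.landmark_of(camera, name): "point" ([column, row] in pixels: a listed point, or the origin of a listed thing).
The state is a dict: "time_s": time; "joint_positions": joint angles; "qvel": joint speeds; "tau": joint torques, N m; "position": TCP position; "tcp_rot": TCP orientation; "force": force on the tool from outside, world axes, zero at the start; "moment": the same for the moment, N m; "opening": opening from 0.0 (shut) to 1.0 (fully open).
Only numpy, scipy, OpenCV 4.12 (cv2) and the standard library are available. Lean on these libraries where they do the work, as an engineer would, in place of code of your own. Each camera call takes 0.05 s, during which the arm holds its last target.

## Working session

There is one attempt and no reset: what is moved stays moved. The work goes in short steps, Python scripts to look and compute and a tool call to move; the robot and the scene stay as the last step left them, time stands still between calls to the robot, and variables do not carry over. Pictures are saved under pics/ and viewed, and the job is handed in when it is done.

Besides the shell and the picture viewer there is one more tool, called after "Request:" as name(argument=value, ...), one argument or row to a line, values as JSON. send_rows: Moves the arm, as the interface text tells. Its arguments: {"type":"object","properties":{"moves":{"type":"array"}},"required":["moves"]}

```bash
ls; mkdir -p pics; cat > h.py <<'E'
import numpy as np, cv2
from rig import status, vision, bot, models
def cap(n,save=None):
    s=status.read_state(); c=vision.capture(n)
    if 'pose' not in c:
        T=np.eye(4);T[:3,:3]=np.array(s['tcp_rot']).reshape(3,3);T[:3,3]=s['position'];c['pose']=T@np.array(c['hand_eye'])
    if save: cv2.imwrite('pics/'+save,cv2.cvtColor(c['img'],cv2.COLOR_RGB2BGR))
    return c
def ray(c,u,v):
    d=np.array([(u-c['cx'])/c['fx'],-(v-c['cy'])/c['fy'],-1.]);P=np.array(c['pose'])
    return P[:3,3],P[:3,:3]@d
def atz(c,u,v,z):
    o,d=ray(c,u,v);return o+d*(z-o[2])/d[2]
def atd(c,u,v):
    o,d=ray(c,u,v);return o+d*c['depth'][int(round(v)),int(round(u))]
def proj(c,p):
    P=np.linalg.inv(np.array(c['pose']));q=P[:3,:3]@np.array(p)+P[:3,3]
    return c['cx']+c['fx']*q[0]/-q[2], c['cy']-c['fy']*q[1]/-q[2]
E
python3 - <<'E'
from h import *
np.set_printoptions(precision=4,suppress=True)
print(status.read_state())
for n in ['top','side']:
    c=cap(n,n+'0.png'); print(n,{k:c[k] for k in c if k not in('img','depth')})
    for t in ['knuckle_grip','tongue_edge','socket_mouth','vise','stand','finial_top']:
        for r in models.landmark_of(n,t)[:3]:
            u,v=r['point']; print(n,t,round(r['confidence'],2),np.round([u,v],1),atd(c,u,v))
E
```

```text
pics
{'time_s': 0.0, 'joint_positions': array([-75.9427,  30.2786,  82.1562,  -0.001 ,  67.6903, -10.2256]), 'qvel': array([-0.0398, -0.0789,  0.0523,  0.0352, -0.0379, -0.1158]), 'tau': array([  0.0009, -44.0041, -17.6594,   0.0635,   0.0583,  -0.0002]), 'position': array([ 0.2569, -0.569 ,  0.2216]), 'tcp_rot': array([[ 0.9115,  0.4112, -0.0005],
       [ 0.4112, -0.9115,  0.0021],
       [ 0.0004, -0.0022, -1.    ]]), 'force': array([0.63  , 0.2721, 0.2039]), 'moment': array([ 0.0232,  0.047 , -0.0262]), 'opening': 0.9976939188186708}
top {'fx': 476.84362989857743, 'fy': 476.84362989857743, 'cx': 319.8864933143683, 'cy': 237.58513508098773, 'pose': array([[-0.0022,  0.9981, -0.0622,  0.468 ],
       [-0.9999, -0.0029, -0.0115,  0.0168],
       [-0.0117,  0.0621,  0.998 ,  1.4242],
       [ 0.    ,  0.    ,  0.    ,  1.    ]])}
top knuckle_grip 0.74 [231.7 239.4] [0.5449 0.2738 0.1212]
top knuckle_grip 0.65 [244.9 277.9] [0.4392 0.2395 0.105 ]
top knuckle_grip 0.6 [256.  303.5] [0.369  0.2081 0.1063]
top tongue_edge 0.68 [258.5 315.5] [0.3262 0.2152 0.0053]
top tongue_edge 0.67 [24
[... 777 characters left out ...]
0963]
side knuckle_grip 0.73 [343.1 324.3] [0.36   0.2103 0.0916]
side knuckle_grip 0.7 [256.5 307.3] [0.5376 0.2773 0.1062]
side tongue_edge 0.83 [244.1 310.4] [0.5907 0.2608 0.0612]
side tongue_edge 0.72 [384.  348.8] [0.25   0.234  0.0975]
side tongue_edge 0.71 [302.6 329.6] [0.4343 0.2539 0.0741]
side socket_mouth 0.61 [337.5 211.9] [ 0.6014 -0.1533  0.1025]
side socket_mouth 0.4 [254.6 329.5] [0.5314 0.2975 0.0608]
side vise 0.65 [339.4 247.6] [ 0.5727 -0.1166  0.0177]
side stand 0.89 [264.1 327.6] [0.5141 0.2856 0.0655]
side stand 0.38 [253.7 307.5] [0.5432 0.28   0.1051]
side finial_top 0.66 [274.  275.9] [0.6552 0.0687 0.0082]
side finial_top 0.64 [266.9 324.1] [0.5168 0.2723 0.0642]
```

View pics/top0.png

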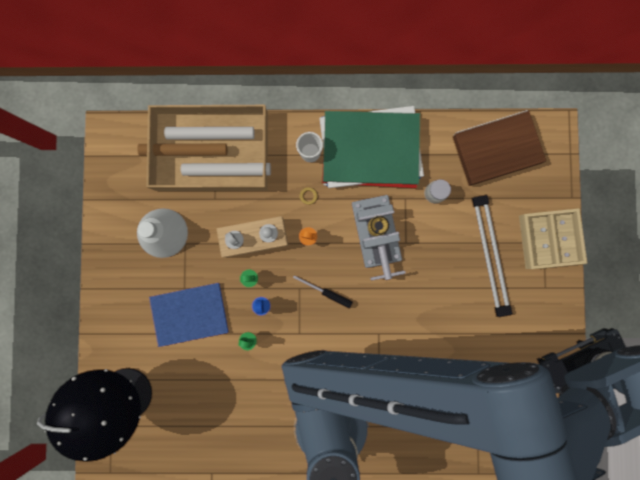

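View pics/side0.png

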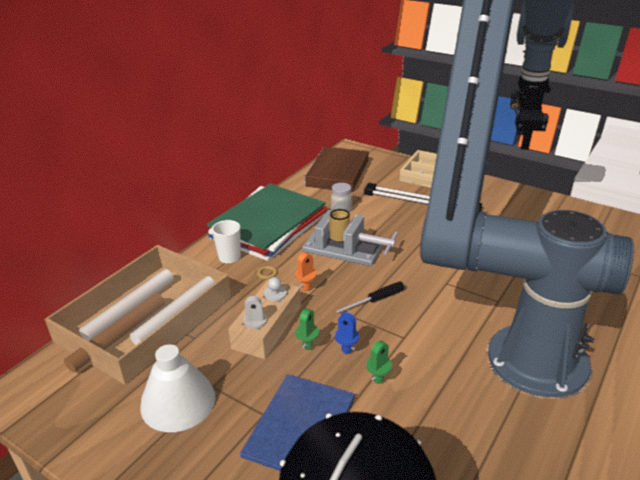

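```bash
python3 - <<'E'
from h import *
np.set_printoptions(precision=4,suppress=True)
a=cv2.imread('pics/top0.png');
A=cv2.resize(a[200:300,210:330],(600,500),interpolation=cv2.INTER_CUBIC);cv2.imwrite('pics/z1.png',A)
A=cv2.resize(a[185:290,340:440],(600,630)[:2],interpolation=cv2.INTER_CUBIC)[:600];cv2.imwrite('pics/z2.png',A)
c=cap('top')
for u,v,z in [(234,240,.1),(380,226,.11),(269,232,.1)]: print(atz(c,u,v,z))
from numpy import *
s=status.read_state();R=array(s['tcp_rot'])
print('hand eye',c.get('hand_eye'))
print(R.T@(array([.5,.27,.33])-s['position'])/.025)
E
```

```text
[0.5445 0.2716 0.1   ]
[ 0.5815 -0.1341  0.11  ]
[0.5665 0.174  0.1   ]
hand eye None
[ 22.6714 -26.6181  -4.2987]
```

View pics/z1.png

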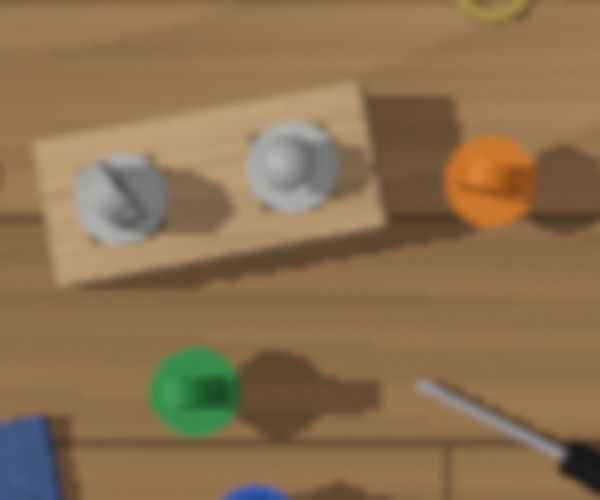

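View pics/z2.png

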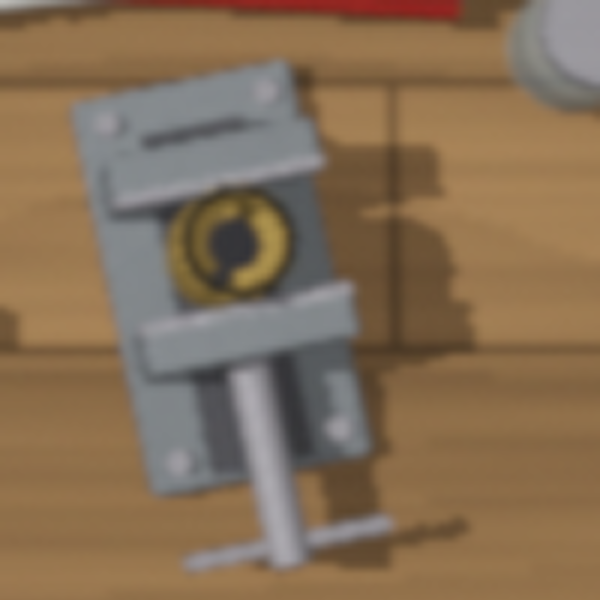

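Request:
send_rows(
  moves=[
    [0.85, -1, -0.35, 0, 0, 0, -1],
    [0.85, -1, -0.35, 0, 0, 0, -1],
    [0.85, -1, -0.35, 0, 0, 0, -1],
    [0.85, -1, -0.35, 0, 0, 0, -1],
    [0.85, -1, -0.35, 0, 0, 0, -1],
    [0.85, -1, -0.35, 0, 0, 0, -1],
    [0.85, -1, -0.35, 0, 0, 0, -1],
    [0.85, -1, -0.35, 0, 0, 0, -1],
    [0.85, -1, -0.35, 0, 0, 0, -1],
    [0.85, -1, -0.35, 0, 0, 0, -1],
    [0.85, -1, -0.35, 0, 0, 0, -1],
    [0.85, -1, -0.35, 0, 0, 0, -1],
  ],
)

```text
time_s: 2.25
position: [0.3663, -0.1903, 0.3281]
tcp_rot: [[0.912, 0.411, 0.001], [0.411, -0.912, -0.0], [0.0, 0.001, -1.0]]
force: [0.6, -0.3, 1.0]
opening: 0.996
```

Request:
send_rows(
  moves=[
    [0.85, -1, 0, 0, 0, 0, -1],
    [0.85, -1, 0, 0, 0, 0, -1],
    [0.85, -1, 0, 0, 0, 0, -1],
    [0.85, -1, 0, 0, 0, 0, -1],
    [0.85, -1, 0, 0, 0, 0, -1],
    [0.85, -1, 0, 0, 0, 0, -1],
    [0.85, -1, 0, 0, 0, 0, -1],
    [0.85, -1, 0, 0, 0, 0, -1],
    [0.85, -1, 0, 0, 0, 0, -1],
    [0.85, -1, 0, 0, 0, 0, -1],
    [0.85, -1, 0, 0, 0, 0, -1],
    [0.85, -1, 0, 0, 0, 0, -1],
  ],
)

```text
time_s: 3.75
position: [0.4754, 0.1881, 0.3277]
tcp_rot: [[0.911, 0.411, 0.0], [0.411, -0.911, -0.0], [0.0, 0.0, -1.0]]
force: [0.2, -0.5, -0.2]
opening: 1.003
```

```bash
python3 - <<'E'
from h import *
np.set_printoptions(precision=4,suppress=True)
s=status.read_state();print(s['time_s'],s['position'],s['tcp_rot'],s['joint_positions'])
c=cap('wrist','w1.png');print(c['hand_eye'],c['fx'],c['cx'],c['cy'])
for t in ['knuckle_grip','tongue_edge','finial_top','stand']:
    for r in models.landmark_of('wrist',t)[:3]:
        u,v=r['point']; print(t,round(r['confidence'],2),np.round([u,v],1),atd(c,u,v))
E
```

```text
3.75 [0.4754 0.1881 0.3277] [[ 0.9115  0.4114  0.0004]
 [ 0.4114 -0.9115 -0.0001]
 [ 0.0003  0.0002 -1.    ]] [ 9.0468 14.6836 90.0306 -0.0067 75.2663 74.7587]
[[ 0.0002  0.9551  0.2964  0.0821]
 [ 1.      0.0001 -0.001  -0.0002]
 [-0.001   0.2964 -0.9551 -0.1615]
 [ 0.      0.      0.      1.    ]] 355.31855279586364 322.9414557979902 242.45832994505304
knuckle_grip 0.88 [449.6 186.3] [0.5557 0.0747 0.1069]
knuckle_grip 0.74 [273.8 215.4] [0.4455 0.2353 0.0962]
knuckle_grip 0.69 [275.2 281.3] [0.3738 0.2038 0.1019]
tongue_edge 0.86 [267.4  93.6] [0.5608 0.2856 0.1163]
tongue_edge 0.72 [261.3 215.6] [0.4416 0.2476 0.1036]
tongue_edge 0.7 [271.3 296.1] [0.3577 0.2012 0.109 ]
finial_top 0.98 [369.8 134.3] [0.5684 0.1764 0.104 ]
stand 0.77 [318.8 123.8] [0.5568 0.2297 0.0597]
stand 0.67 [266.4  96.1] [0.5582 0.2851 0.1193]
```

View pics/w1.png

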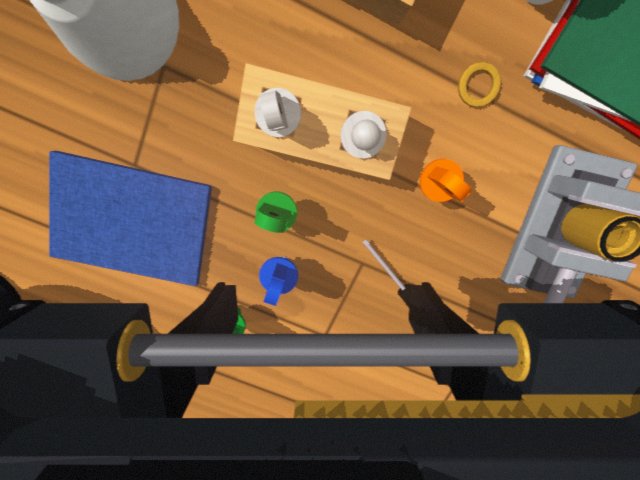

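```bash
cat >> h.py <<'E'
def cloud(c):
    d=c['depth'];v,u=np.mgrid[0:480,0:640]
    P=np.array(c['pose']);D=np.stack([(u-c['cx'])/c['fx'],-(v-c['cy'])/c['fy'],-np.ones(d.shape)],-1)*d[...,None]
    X=D@P[:3,:3].T+P[:3,3];X[d==0]=np.nan;return X
E
cat > tong.py <<'E'
from h import *
import sys
np.set_printoptions(precision=4,suppress=True)
c=cap('wrist',sys.argv[1]);X=cloud(c)
cx,cy=float(sys.argv[2]),float(sys.argv[3]);z0=float(sys.argv[4])
m=(np.hypot(X[...,0]-cx,X[...,1]-cy)<.04)
for lo,hi in [(z0-.004,z0+.006),(z0+.012,z0+.07),(z0+.04,z0+.07)]:
    p=X[m&(X[...,2]>lo)&(X[...,2]<hi)]
    if len(p)<8: continue
    (ce,(w,h),a)=cv2.minAreaRect((p[:,:2]*1000).astype(np.float32)); 
    C=np.cov((p[:,:2]-p[:,:2].mean(0)).T);e,V=np.linalg.eigh(C)
    print(lo,len(p),'mean',p.mean(0),'zmax',np.percentile(p[:,2],98),'rect',np.round(ce,1),round(w,1),round(h,1),'main dir deg',np.degrees(np.arctan2(V[1,1],V[0,1])),np.sqrt(e))
A=cv2.imread('pics/'+sys.argv[1]);u,v=proj(c,[cx,cy,z0]);u,v=int(u),int(v)
y0,x0=max(v-70,0),max(u-80,0);cv2.imwrite('pics/z_'+sys.argv[1],cv2.resize(A[y0:y0+140,x0:x0+160],None,fx=4,fy=4,interpolation=cv2.INTER_CUBIC));print('crop',x0,y0)
E
python3 tong.py w2.png .545 .272 .066
```

```text
0.062 986 mean [0.5488 0.2731 0.0654] zmax 0.06747722381202616 rect [544.5 275.8] 60.1 51.6 main dir deg 143.7820786187357 [0.0133 0.0158]
0.078 795 mean [0.5486 0.2757 0.1154] zmax 0.12402952491870407 rect [548.4 277.3] 36.1 16.2 main dir deg -143.90639652825337 [0.0052 0.0104]
0.10600000000000001 685 mean [0.5484 0.2766 0.1191] zmax 0.12409467113262886 rect [548.4 277.3] 36.1 16.2 main dir deg -143.45404430875772 [0.0049 0.0101]
crop 198 46
```

View pics/z_w2.png

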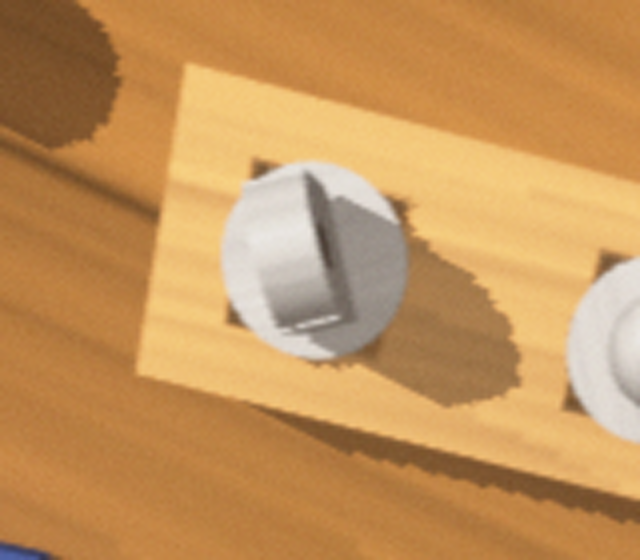

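Request:
send_rows(
  moves=[
    [0, 0, 0, 0, 0, -0.61, -1],
    [0, 0, 0, 0, 0, -0.61, -1],
    [0.9, -0.23, 1, 0, 0, 0, -1],
    [0.9, -0.23, 1, 0, 0, 0, -1],
    [0.9, -0.23, 1, 0, 0, 0, -1],
    [0.9, -0.23, 1, 0, 0, 0, -1],
    [0.87, -0.21, 1, 0, 0, 0, -1],
    [0, 0, 0.5, 0, 0, 0, -1],
    [0, 0, 0, 0, 0, 0, -1],
  ],
)

```text
time_s: 5.18
position: [0.5471, 0.2747, 0.1891]
tcp_rot: [[0.805, 0.594, -0.003], [0.594, -0.805, -0.001], [-0.003, -0.001, -1.0]]
force: [0.4, 0.2, -0.2]
opening: 1.001
```

```bash
cat > top.py <<'E'
from h import *
import sys
np.set_printoptions(precision=4,suppress=True)
s=status.read_state();c=cap('wrist',sys.argv[1]);X=cloud(c)
R=np.array(s['tcp_rot']);t=np.array(s['position']);print(s['time_s'],t,'yaw',np.degrees(np.arctan2(R[1,0],R[0,0])))
cx,cy,zl,zh=map(float,sys.argv[2:6])
m=(np.hypot(X[...,0]-cx,X[...,1]-cy)<.04)&(X[...,2]>zl)&(X[...,2]<zh)
p=X[m]; q=(p-t)@R
r=cv2.minAreaRect((q[:,:2]*1000).astype(np.float32));print(len(p),'tool-frame rect mm',r,'z',q[:,2].mean(),p[:,2].min(),p[:,2].max())
E
python3 top.py w3.png .5484 .2773 .105 .13; python3 top.py w3b.png .5484 .2773 .08 .13
```

```text
5.175 [0.5471 0.2747 0.1891] yaw 36.426171402584586
1166 tool-frame rect mm ((3.0102672576904297, -1.386855125427246), (15.929692268371582, 36.09103775024414), 89.57572174072266) z 0.0699077015162844 0.10502586777682854 0.12450480508973963
5.225 [0.5477 0.275  0.1902] yaw 36.426934038025465
1317 tool-frame rect mm ((2.0755176544189453, -1.4950542449951172), (16.1513729095459, 36.817962646484375), 89.24826049804688) z 0.07437247264246745 0.08099118994960591 0.12484072115178299
```

View pics/w3.png

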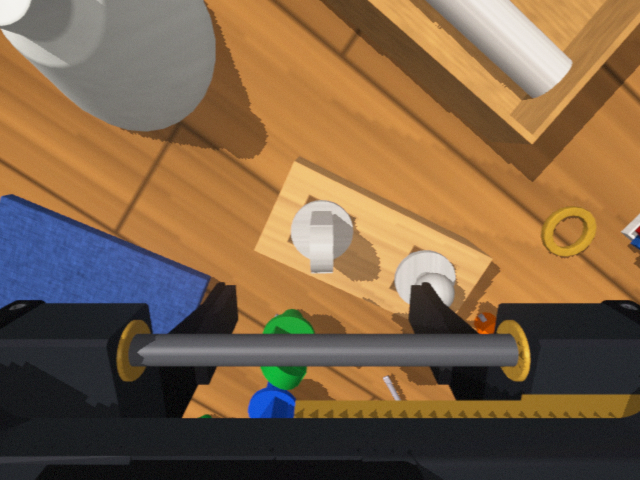

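Request:
send_rows(
  moves=[
    [0.09, -0.05, 0.8, 0, 0, 0, -1],
    [0, 0, 0.9, 0, 0, 0, -1],
    [0, 0, 0.9, 0, 0, 0, -1],
    [0, 0, 0.9, 0, 0, 0, -1],
    [0, 0, 0.7, 0, 0, 0, -1],
    [0, 0, 0.4, 0, 0, 0, -1],
    [0, 0, 0, 0, 0, 0, -1],
    [0, 0, 0, 0, 0, 0, -0.3],
  ],
)

```text
time_s: 6.28
position: [0.5499, 0.2787, 0.0758]
tcp_rot: [[0.804, 0.595, 0.001], [0.595, -0.804, 0.0], [0.001, 0.001, -1.0]]
force: [0.3, 0.3, 0.5]
opening: 0.95
```

Request:
send_rows(
  moves=[
    [0, 0, 0, 0, 0, 0, 1],
    [0, 0, 0, 0, 0, 0, 1],
    [0, 0, 0, 0, 0, 0, 1],
    [0, 0, 0, 0, 0, 0, 1],
    [0, 0, 0, 0, 0, 0, 1],
    [0, 0, 0, 0, 0, 0, 1],
  ],
)

```text
time_s: 7.02
position: [0.5493, 0.2785, 0.075]
tcp_rot: [[0.804, 0.595, -0.0], [0.595, -0.804, -0.0], [-0.0, -0.0, -1.0]]
force: [0.6, 0.2, -0.3]
opening: 0.284
```

Request:
send_rows(
  moves=[
    [0, 0, 0, 0, 0, 0, 1],
    [0, 0, 0, 0, 0, 0, 1],
    [0, 0, 0, 0, 0, 0, 1],
  ],
)

```text
time_s: 7.4
position: [0.5493, 0.2784, 0.075]
tcp_rot: [[0.804, 0.595, 0.0], [0.595, -0.804, -0.0], [-0.0, 0.0, -1.0]]
force: [-0.1, -0.3, -0.0]
opening: 0.182
```

Request:
send_rows(
  moves=[
    [0, 0, -0.4, 0, 0, 0, 1],
    [0, 0, -0.8, 0, 0, 0, 1],
    [0, 0, -1, 0, 0, 0, 1],
    [0, 0, -1, 0, 0, 0, 1],
    [0, 0, -1, 0, 0, 0, 1],
    [0, 0, -1, 0, 0, 0, 1],
    [0, 0, -1, 0, 0, 0, 1],
    [0, 0, -1, 0, 0, 0, 1],
    [0, 0, -0.8, 0, 0, 0, 1],
    [0, 0, 0, 0, 0, 0, 1],
  ],
)

```text
time_s: 8.65
position: [0.5502, 0.2788, 0.2773]
tcp_rot: [[0.804, 0.595, 0.004], [0.595, -0.804, 0.001], [0.004, 0.001, -1.0]]
force: [-0.6, -0.7, -1.8]
opening: 0.184
```

```bash
python3 - <<'E'
from h import *
s=status.read_state();print(s['position'],s['force'],s['opening'])
cap('wrist','w4.png');cap('side','s4.png')
E
```

```text
[0.55015445 0.2788413  0.27728986] [-0.5973492  -0.73874033 -1.84343246] 0.1837962579055108
```

View pics/w4.png

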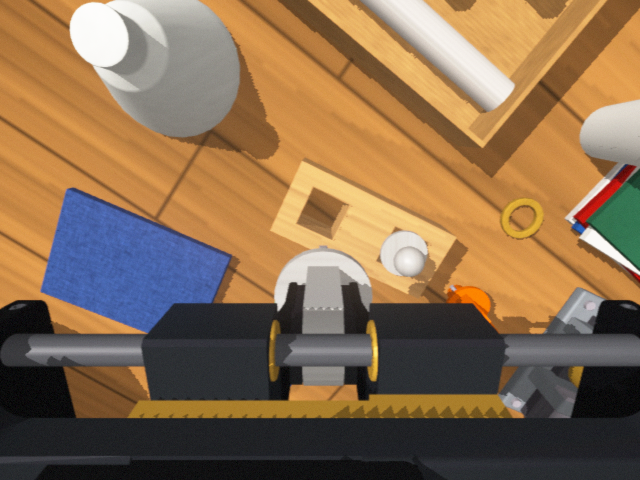

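View pics/s4.png

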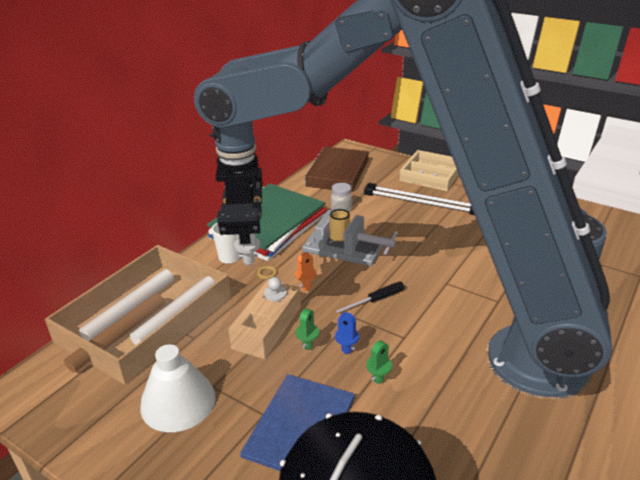

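Request:
send_rows(
  moves=[
    [0, 0, 0, 0, 0, 0.83, 1],
    [0, 0, 0, 0, 0, 0.84, 1],
    [0, 0, 0, 0, 0, 0.83, 1],
    [-0.13, 0.5, 0, 0, 0, 0, 1],
    [-0.26, 1, 0, 0, 0, 0, 1],
    [-0.26, 1, 0, 0, 0, 0, 1],
    [-0.26, 1, 0, 0, 0, 0, 1],
    [-0.26, 1, 0, 0, 0, 0, 1],
    [-0.26, 1, 0, 0, 0, 0, 1],
    [-0.26, 1, 0, 0, 0, 0, 1],
    [-0.26, 1, 0, 0, 0, 0, 1],
    [-0.26, 1, 0, 0, 0, 0, 1],
  ],
)

```text
time_s: 10.25
position: [0.5365, 0.0577, 0.2743]
tcp_rot: [[0.98, 0.201, -0.002], [0.201, -0.98, -0.0], [-0.002, -0.0, -1.0]]
force: [-0.1, -0.2, -0.9]
opening: 0.183
```

Request:
send_rows(
  moves=[
    [-0.26, 1, 0, 0, 0, 0, 1],
    [-0.26, 1, 0, 0, 0, 0, 1],
    [-0.26, 1, 0, 0, 0, 0, 1],
    [-0.26, 1, 0, 0, 0, 0, 1],
    [-0.26, 1, 0, 0, 0, 0, 1],
    [-0.26, 1, 0, 0, 0, 0, 1],
    [-0.26, 1, 0, 0, 0, 0, 1],
    [-0.26, 0.9, 0, 0, 0, 0, 1],
    [0, 0, 0, 0, 0, 0, 1],
    [0, 0, 0, 0, 0, 0, 1],
  ],
)

```text
time_s: 11.5
position: [0.5251, -0.1443, 0.2746]
tcp_rot: [[0.98, 0.2, -0.001], [0.2, -0.98, 0.001], [-0.001, -0.001, -1.0]]
force: [0.7, 0.4, -1.8]
opening: 0.181
```

```bash
cat > sock.py <<'E'
from h import *
import sys
np.set_printoptions(precision=4,suppress=True)
s=status.read_state();c=cap('wrist',sys.argv[1]);X=cloud(c);np.savez('pics/'+sys.argv[1]+'.npz',X=X,R=s['tcp_rot'],t=s['position'],img=c['img'],pose=c['pose'])
R=np.array(s['tcp_rot']);t=np.array(s['position']);print(s['time_s'],t,'yaw',np.degrees(np.arctan2(R[1,0],R[0,0])),'F',s['force'],s['moment'])
from scipy.optimize import least_squares
c0=np.array([.5815,-.134])
m=(np.hypot(X[...,0]-c0[0],X[...,1]-c0[1])<.045)
for lo,hi in [(.1,.12),(.09,.101),(.075,.092)]:
    p=X[m&(X[...,2]>lo)&(X[...,2]<hi)]
    if len(p)>10: print(lo,len(p),np.median(p[:,2]),'bbox',p.min(0),p.max(0),'mid',(p.min(0)+p.max(0))/2)
p=X[m&(X[...,2]>.106)&(X[...,2]<.114)]
# annulus fit 22..26.5
def f(k):
    r=np.hypot(p[:,0]-k[0],p[:,1]-k[1]);return np.maximum(r-.0265,0)+np.maximum(.022-r,0)
k=least_squares(f,c0,diff_step=1e-3,x_scale=.001).x;r=np.hypot(p[:,0]-k[0],p[:,1]-k[1]);print('annulus',k,np.percentile(r,[1,50,99]), 'cov', cv2.minEnclosingCircle((p[:,:2]*1000).astype(np.float32)))
for r in models.landmark_of('wrist','socket_mouth')[:2]: print(r,atz(c,*r['point'],.11))
A=cv2.imread('pics/'+sys.argv[1]);u,v=proj(c,[*c0,.11]);u,v=int(u),int(v);print('px',u,v)
y0,x0=max(v-75,0),max(u-100,0);cv2.imwrite('pics/z_'+sys.argv[1],cv2.resize(A[y0:y0+150,x0:x0+200],None,fx=4,fy=4,interpolation=cv2.INTER_CUBIC));print('crop',x0,y0)
E
python3 sock.py w5.png
```

```text
11.5 [ 0.5251 -0.1443  0.2746] yaw 11.51775545350572 F [ 0.7187  0.4343 -1.7544] [ 0.0474  0.0963 -0.0277]
0.1 1394 0.10826103679995977 bbox [ 0.5577 -0.1613  0.1   ] [ 0.6126 -0.1063  0.1119] mid [ 0.5852 -0.1338  0.106 ]
0.09 741 0.09636120182464775 bbox [ 0.5646 -0.1543  0.09  ] [ 0.605  -0.1137  0.101 ] mid [ 0.5848 -0.134   0.0955]
0.075 1918 0.08432487185405838 bbox [ 0.5367 -0.1755  0.075 ] [ 0.6265 -0.0969  0.0918] mid [ 0.5816 -0.1362  0.0834]
annulus [ 0.5851 -0.1339] [0.0217 0.0239 0.0263] cov ((585.0242919921875, -133.85784912109375), 26.590530395507812)
{'point': [324.5, 156.6], 'confidence': 0.68} [ 0.5852 -0.1333  0.11  ]
px 324 160
crop 224 85
```

View pics/z_w5.png

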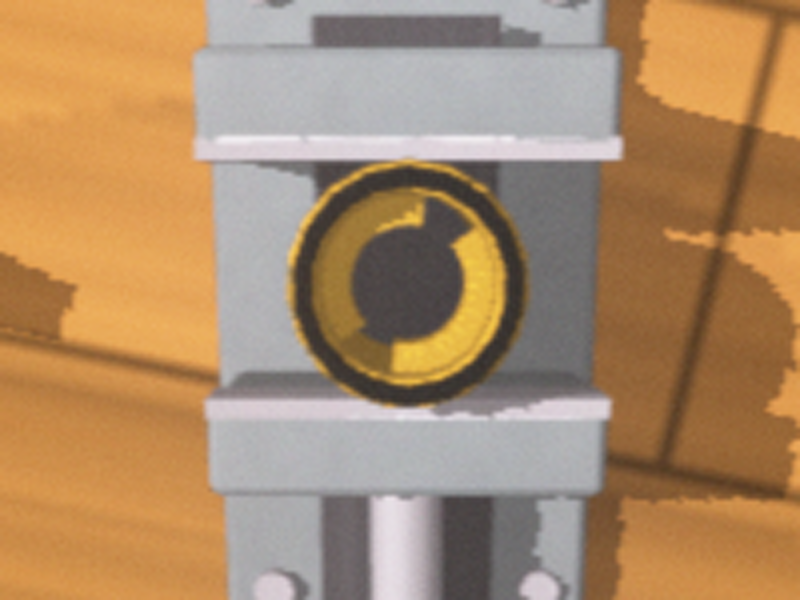

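View pics/w5.png

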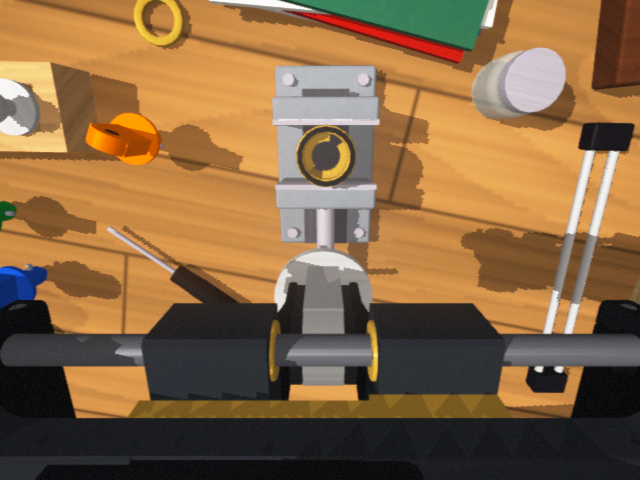

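```bash
cat > gap.py <<'E'
from h import *
import sys
np.set_printoptions(precision=4,suppress=True,linewidth=160)
n=sys.argv[1];d=np.load('pics/'+n+'.npz');c0=np.array([float(sys.argv[2]),float(sys.argv[3])])
X=d['X'];img=d['img'].astype(float)
cc=vision.capture('wrist') if False else None
# rectify ring plane
fx,cx,cy=355.31855279586364,322.9414557979902,242.45832994505304
c=dict(fx=fx,fy=fx,cx=cx,cy=cy,pose=d['pose'])
g=np.degrees
br=[]
for a in range(0,360,4):
    r=np.linspace(.0150,.0190,5);v=[]
    for q in r:
        u,w=proj(c,[c0[0]+q*np.cos(np.radians(a)),c0[1]+q*np.sin(np.radians(a)),.097]);
        v.append(cv2.remap(d['img'],np.float32([[u]]),np.float32([[w]]),cv2.INTER_LINEAR)[0,0].astype(float))
    v=np.mean(v,0);br.append((a,int(v[0]),int(v[0]-v[2])))
print(br)
def dirn(p):
    p=p[:,:2];r=cv2.minAreaRect((p*1000).astype(np.float32));b=cv2.boxPoints(r);e=[b[1]-b[0],b[2]-b[1]];e=max(e,key=np.linalg.norm);return np.linalg.norm(b[1]-b[0]),np.linalg.norm(b[2]-b[1]),np.degrees(np.arctan2(e[1],e[0]))%180,np.array(r[0])
x=np.array([np.cos(np.radians(11.5)),np.sin(np.radians(11.5))]);P=X[...,:2]-c0
s=P@x;tt=P@np.array([-x[1],x[0]])
for sg in (1,-1):
    m=(sg*s>.028)&(sg*s<.075)&(abs(tt)<.065)&(abs(X[...,2]-.085)<.003)&(np.hypot(P[...,0],P[...,1])>.03)
    p=X[m];print('jaw',sg,len(p), dirn(p) if len(p)>20 else '')
    # inner edge fit
    if len(p)>50:
        ts=tt[m];ss=sg*s[m];bins=np.linspace(-.045,.045,19);e=[]
        for i in range(18):
            k=(ts>=bins[i])&(ts<bins[i+1])
            if k.sum()>3:e.append((ts[k].mean(),np.percentile(ss[k],3)*sg))
        e=np.array(e);k=np.polyfit(e[:,0],e[:,1],1);print('  slope deg (parallel dev)',g(np.arctan(k[0])),'off',k[1],np.std(e[:,1]-np.polyval(k,e[:,0])), 'jaw dir',101.5-g(np.arctan(k[0])))
E
python3 gap.py w5.png .5851 -.1339
```

```text
[(0, 184, 113), (4, 197, 132), (8, 190, 126), (12, 181, 121), (16, 167, 108), (20, 165, 107), (24, 165, 106), (28, 162, 106), (32, 163, 106), (36, 161, 104), (40, 161, 104), (44, 159, 103), (48, 157, 101), (52, 159, 101), (56, 159, 101), (60, 159, 103), (64, 158, 103), (68, 159, 102), (72, 160, 103), (76, 159, 103), (80, 158, 103), (84, 157, 101), (88, 157, 102), (92, 157, 102), (96, 156, 102), (100, 156, 101), (104, 157, 102), (108, 158, 103), (112, 156, 102), (116, 157, 102), (120, 156, 101), (124, 156, 102), (128, 156, 102), (132, 155, 101), (136, 157, 103), (140, 148, 95), (144, 125, 72), (148, 119, 69), (152, 118, 68), (156, 120, 69), (160, 122, 71), (164, 122, 71), (168, 121, 73), (172, 123, 73), (176, 128, 77), (180, 166, 110), (184, 220, 151), (188, 232, 158), (192, 234, 160), (196, 234, 161), (200, 234, 160), (204, 235, 162), (208, 233, 160), (212, 231, 160), (216, 232, 159), (220, 235, 162), (224, 235, 161), (228, 234, 160), (232, 234, 163), (236, 233, 161), (240, 235, 162), (244, 235, 162), (248, 233, 163), (252, 235, 163), (256, 233, 162), (260, 236, 163), (264, 233, 162), (268, 233, 162), (272, 234, 164), (276, 233, 162), (280, 235, 163), (284, 234, 162), (288, 233, 161), (292, 235, 163), (296, 232, 161), (300, 234, 163), (304, 234, 163), (308, 232, 160), (312, 232, 161), (316, 231, 158), (320, 203, 133), (324, 112, 44), (328, 79, 11), (332, 77, 8), (336, 76, 6), (340, 76, 6), (344, 76, 6), (348, 76, 6), (352, 80, 9), (356, 114, 41)]
jaw 1 2922 (np.float32(99.706), np.float32(23.780302), np.float32(101.50795), array([ 624.5119, -125.7622]))
  slope deg (parallel dev) 0.061315006344966595 off 0.02898291105081048 0.0006577954124220461 jaw dir 101.43868499365503
jaw -1 2362 (np.float32(99.09068), np.float32(24.255722), np.float32(101.48819), array([ 545.7845, -141.9232]))
  slope deg (parallel dev) 0.06404998573528585 off -0.029085295737764843 0.0007105266287867888 jaw dir 101.43595001426472
```

Request:
send_rows(
  moves=[
    [0, 0, 0, 0, 0, -0.5, 1],
    [0, 0, 0, 0, 0, -1, 1],
    [0, 0, 0, 0, 0, -1, 1],
    [0, 0, 0, 0, 0, -1, 1],
    [0, 0, 0, 0, 0, -1, 1],
    [0, 0, 0, 0, 0, -1, 1],
    [0, 0, 0, 0, 0, -1, 1],
    [0, 0, 0, 0, 0, -1, 1],
    [0, 0, 0, 0, 0, -1, 1],
    [0, 0, 0, 0, 0, -1, 1],
    [0, 0, 0, 0, 0, -1, 1],
    [0, 0, 0, 0, 0, -1, 1],
  ],
)

```text
time_s: 13.1
position: [0.5258, -0.1436, 0.275]
tcp_rot: [[-0.601, 0.799, -0.0], [0.799, 0.601, 0.0], [0.0, -0.0, -1.0]]
force: [-0.0, 0.4, -2.1]
opening: 0.183
```

Request:
send_rows(
  moves=[
    [0, 0, 0, 0, 0, -1, 1],
    [0, 0, 0, 0, 0, -1, 1],
    [0, 0, 0, 0, 0, -1, 1],
    [0, 0, 0, 0, 0, -0.85, 1],
    [-0.9, 0.2, 0, 0, 0, 0, 1],
    [-0.9, 0.2, 0, 0, 0, 0, 1],
    [-0.9, 0.2, 0, 0, 0, 0, 1],
    [-0.9, 0.2, 0, 0, 0, 0, 1],
    [-1, 0.2, 0, 0, 0, 0, 1],
    [0, 0, 0, 0, 0, 0, 1],
    [0, 0, 0, 0, 0, 0, 1],
  ],
)

```text
time_s: 14.48
position: [0.6424, -0.1494, 0.2746]
tcp_rot: [[-0.966, 0.258, -0.002], [0.258, 0.966, 0.001], [0.002, 0.0, -1.0]]
force: [-0.4, -0.2, -1.6]
opening: 0.183
```

```bash
python3 sock.py w6.png; python3 gap.py w6.png .5851 -.1339
```

```text
14.475 [ 0.6424 -0.1494  0.2746] yaw 165.05090670921965 F [-0.3913 -0.2412 -1.5608] [ 0.0664 -0.135   0.0062]
0.1 1391 0.10828567479257195 bbox [ 0.5573 -0.1623  0.1001] [ 0.6126 -0.1069  0.1116] mid [ 0.585  -0.1346  0.1058]
0.09 742 0.09640469938727972 bbox [ 0.5639 -0.155   0.0902] [ 0.6055 -0.1144  0.1008] mid [ 0.5847 -0.1347  0.0955]
0.075 2006 0.08435764325497083 bbox [ 0.5367 -0.1748  0.075 ] [ 0.6264 -0.0966  0.0917] mid [ 0.5815 -0.1357  0.0834]
annulus [ 0.585  -0.1347] [0.0218 0.0239 0.0262] cov ((585.1473999023438, -134.928955078125), 26.43069076538086)
{'point': [322.8, 155.9], 'confidence': 0.67} [ 0.583  -0.1336  0.11  ]
px 321 154
crop 221 79
[(0, 194, 129), (4, 200, 135), (8, 194, 127), (12, 194, 129), (16, 181, 119), (20, 177, 117), (24, 172, 112), (28, 166, 107), (32, 170, 108), (36, 169, 110), (40, 164, 105), (44, 163, 106), (48, 164, 106), (52, 163, 105), (56, 163, 106), (60, 163, 103), (64, 163, 106), (68, 163, 106), (72, 162, 105), (76, 162, 105), (80, 162, 105), (84, 162, 105), (88, 165, 107), (92, 165, 108), (96, 163, 105), (100, 165, 104), (104, 165, 106), 
[... 803 characters left out ...]
64), (304, 238, 162), (308, 238, 163), (312, 237, 163), (316, 234, 159), (320, 203, 137), (324, 148, 92), (328, 130, 79), (332, 128, 76), (336, 126, 75), (340, 126, 75), (344, 127, 75), (348, 126, 74), (352, 128, 75), (356, 145, 90)]
jaw 1 2347 (np.float32(99.68111), np.float32(24.57596), np.float32(101.52081), array([ 624.7426, -126.5918]))
  slope deg (parallel dev) -0.0600402236684557 off 0.029154479422716765 0.0006904487960371207 jaw dir 101.56004022366845
jaw -1 2891 (np.float32(99.826935), np.float32(24.905178), np.float32(101.58055), array([ 545.4589, -142.7968]))
  slope deg (parallel dev) -0.11850779449438985 off -0.029232445370233593 0.0005127762037201445 jaw dir 101.61850779449439
```

View pics/w6.png

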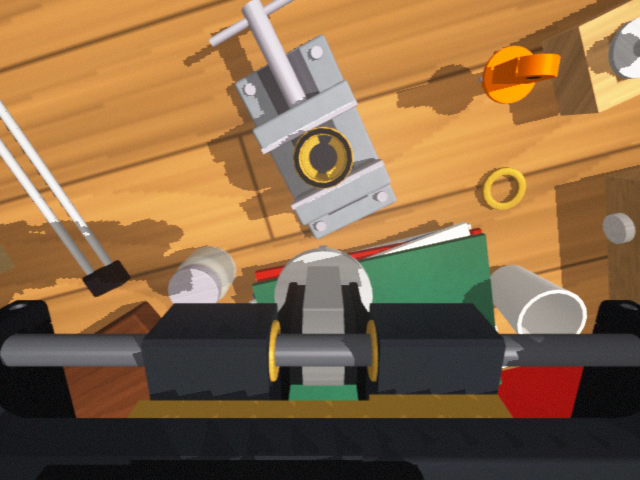

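```bash
python3 - <<'E'
from h import *
from scipy.optimize import least_squares
np.set_printoptions(precision=4,suppress=True)
for n in ['w5.png','w6.png']:
    d=np.load('pics/'+n+'.npz');q=(d['X']-d['t'])@d['R']
    m=(abs(q[...,0])<.045)&(abs(q[...,1])<.045)&(abs(q[...,2]-.009)<.006)
    p=q[m];print(len(p),'z',np.percentile(p[:,2],[5,50,95]))
    # leading edge
    e=[]
    for a in range(-60,61,4):
        # max radius along direction a for center guess
        ang=np.degrees(np.arctan2(p[:,1],p[:,0]));k=abs(ang-a)<2
        if k.sum()>3: r=np.hypot(p[k,0],p[k,1]).max();e.append([r*np.cos(np.radians(a)),r*np.sin(np.radians(a))])
    e=np.array(e);f=lambda k:np.hypot(e[:,0]-k[0],e[:,1]-k[1])-.026
    s=least_squares(f,[0,0],loss='soft_l1',f_scale=.0005,x_scale=.001,diff_step=1e-3);print(len(e),s.x,np.std(f(s.x)))
    s=least_squares(lambda k:np.hypot(e[:,0]-k[0],e[:,1]-k[1])-k[2],[0,0,.026],x_scale=.001,diff_step=1e-3);print(s.x)
    m=(abs(q[...,0])<.03)&(abs(q[...,1])<.0085)&(q[...,2]<-.028)&(q[...,2]>-.055);p=q[m];print('tongue',len(p),p.min(0) if len(p) else '',p.max(0) if len(p) else '')
E
```

```text
2582 z [0.0081 0.0098 0.0121]
31 [-0.0014 -0.0003] 0.00011210485758598963
[-0.001  -0.0002  0.0257]
tongue 2294 [-0.0146 -0.0085 -0.0497] [ 0.0171  0.0085 -0.028 ]
2584 z [0.008  0.0096 0.0122]
31 [-0.0017 -0.0001] 9.267432975722021e-05
[-0.0015 -0.0001  0.0258]
tongue 2296 [-0.0149 -0.0085 -0.0504] [ 0.0169  0.0085 -0.028 ]
```

Request:
send_rows(
  moves=[
    [0, 0, 0, 0, 0, 0.4, 1],
    [0.8, -0.06, 0, 0, 0, 0, 1],
    [0.8, -0.06, 0, 0, 0, 0, 1],
    [0.83, -0.06, 0.4, 0, 0, 0, 1],
    [0, 0, 1, 0, 0, 0, 1],
    [0, 0, 1, 0, 0, 0, 1],
    [0, 0, 0.6, 0, 0, 0, 1],
    [0, 0, 0.4, 0, 0, 0, 1],
    [0, 0, 0, 0, 0, 0, 1],
  ],
)

```text
time_s: 15.7
position: [0.5842, -0.1348, 0.1897]
tcp_rot: [[-0.945, 0.326, -0.001], [0.326, 0.945, 0.0], [0.001, 0.0, -1.0]]
force: [0.0, -0.7, -0.8]
opening: 0.179
```

```bash
cat > rd.py <<'E'
from h import *
import sys
np.set_printoptions(precision=4,suppress=True)
n=int(sys.argv[1]) if len(sys.argv)>1 else 3
P=[];Y=[];F=[];M=[]
for i in range(n):
    s=status.read_state();R=np.array(s['tcp_rot']);P.append(s['position']);Y.append(np.degrees(np.arctan2(R[1,0],R[0,0]))%360);F.append(s['force']);M.append(s['moment']);c=cap('side',f'rd{i}.png')
p=np.mean(P,0);y=np.mean(Y);a=np.radians(y);x=np.array([np.cos(a),np.sin(a)]);k=p[:2]-.0015*x
print('t',s['time_s'],'TCP',p,'sd',np.std(P,0),'yaw',y,'from parallel',y-101.5,'F',np.mean(F,0),'M',np.mean(M,0),'q6',s['joint_positions'][5],'open',s['opening'])
e=np.array([.58505,-.1343])-k;print('knuckle axis',k,'needed shift in tool mm', e@x*1000, e@np.array([x[1],-x[0]])*1000,'flange under z',p[2]-.015)
E
python3 rd.py 4
```

```text
t 15.85 TCP [ 0.5847 -0.1349  0.1904] sd [0.0004 0.0001 0.0005] yaw 160.98179978597955 from parallel 59.48179978597955 F [ 0.0845 -0.2618 -1.2917] M [ 0.0805 -0.1595 -0.0031] q6 -94.63579258955568 open 0.18017942652914662
knuckle axis [ 0.5862 -0.1354] needed shift in tool mm 1.4096173169227824 0.7002905311277724 flange under z 0.17538422203787474
```

```bash
python3 -c "
import cv2
a=cv2.imread('pics/rd0.png');cv2.imwrite('pics/z_rd0.png',cv2.resize(a[130:280,230:430],None,fx=4,fy=4,interpolation=cv2.INTER_CUBIC))"
```

```text
(no output)
```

View pics/z_rd0.png

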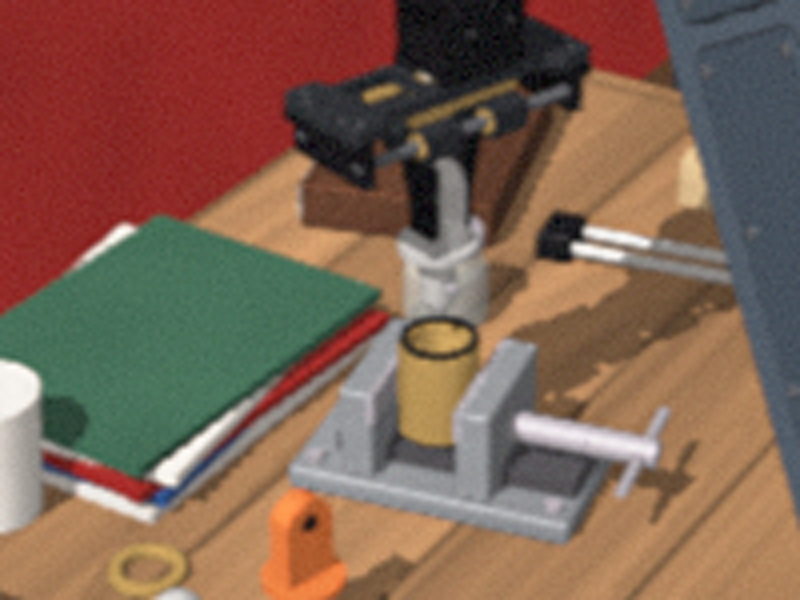

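Request:
send_rows(
  moves=[
    [0.056, 0.028, 0, 0, 0, 0, 1],
    [0, 0, 0.6, 0, 0, 0, 1],
    [0, 0, 0.5, 0, 0, 0, 1],
    [0, 0, 0.3, 0, 0, 0, 1],
    [0, 0, 0.2, 0, 0, 0, 1],
    [0, 0, 0.2, 0, 0, 0, 1],
    [0, 0, 0.1, 0, 0, 0, 1],
    [0, 0, 0, 0, 0, 0, 1],
  ],
)

```text
time_s: 16.9
position: [0.5834, -0.1337, 0.1425]
tcp_rot: [[-0.945, 0.326, -0.0], [0.326, 0.945, -0.0], [0.0, -0.0, -1.0]]
force: [0.1, 0.7, -2.4]
opening: 0.18
```

```bash
python3 rd.py 3
```

```text
t 17.0 TCP [ 0.5835 -0.1337  0.1427] sd [0.0001 0.     0.0001] yaw 160.98230084730636 from parallel 59.48230084730636 F [-0.0241  0.339  -1.5144] M [ 0.0783 -0.1478 -0.0266] q6 -94.57411072052598 open 0.18618039358512029
knuckle axis [ 0.5849 -0.1342] needed shift in tool mm -0.1781606508016289 -0.04056357286350733 flange under z 0.12768055658870658
```

Request:
send_rows(
  moves=[
    [0, 0, 0.08, 0, 0, 0, 1],
    [0, 0, 0.08, 0, 0, 0, 1],
    [0, 0, 0.08, 0, 0, 0, 1],
    [0, 0, 0, 0, 0, 0, 1],
  ],
)

```text
time_s: 17.55
position: [0.5832, -0.1336, 0.1363]
tcp_rot: [[-0.945, 0.326, -0.001], [0.326, 0.945, 0.0], [0.001, 0.0, -1.0]]
force: [0.2, 0.1, -1.8]
opening: 0.184
```

Request:
send_rows(
  moves=[
    [0, 0, 0.06, 0, 0, 0, 1],
    [0, 0, 0.06, 0, 0, 0, 1],
    [0, 0, 0, 0, 0, 0, 1],
  ],
)

```text
time_s: 17.92
position: [0.5833, -0.1336, 0.1334]
tcp_rot: [[-0.945, 0.326, -0.0], [0.326, 0.945, 0.0], [0.0, 0.0, -1.0]]
force: [-0.5, -0.2, -1.5]
opening: 0.183
```

Request:
send_rows(
  moves=[
    [0, 0, 0.08, 0, 0, 0, 1],
    [0, 0, 0.08, 0, 0, 0, 1],
    [0, 0, 0.06, 0, 0, 0, 1],
    [0, 0, 0.04, 0, 0, 0, 1],
    [0, 0, 0, 0, 0, 0, 1],
  ],
)

```text
time_s: 18.55
position: [0.5833, -0.1337, 0.1269]
tcp_rot: [[-0.945, 0.326, -0.0], [0.326, 0.945, 0.0], [0.0, 0.0, -1.0]]
force: [0.4, 0.6, -1.7]
opening: 0.182
```

Request:
send_rows(
  moves=[
    [0, 0, 0.03, 0, 0, 0, 1],
    [0, 0, 0.03, 0, 0, 0, 1],
    [0, 0, 0, 0, 0, 0, 1],
  ],
)

```text
time_s: 18.92
position: [0.5833, -0.1336, 0.1255]
tcp_rot: [[-0.945, 0.326, -0.0], [0.326, 0.945, 0.0], [0.0, 0.0, -1.0]]
force: [-1.0, 0.6, -2.1]
opening: 0.184
```

Request:
send_rows(
  moves=[
    [0, 0, 0.03, 0, 0, 0, 1],
    [0, 0, 0.02, 0, 0, 0, 1],
    [0, 0, 0, 0, 0, 0, 1],
  ],
)

```text
time_s: 19.3
position: [0.5834, -0.1337, 0.1245]
tcp_rot: [[-0.945, 0.326, 0.0], [0.326, 0.945, -0.0], [-0.0, -0.0, -1.0]]
force: [0.3, -0.5, 0.5]
opening: 0.177
```

Request:
send_rows(
  moves=[
    [0, 0, 0.02, 0, 0, 0, 1],
    [0, 0, 0, 0, 0, 0, 1],
  ],
)

```text
time_s: 19.55
position: [0.5835, -0.1337, 0.124]
tcp_rot: [[-0.945, 0.326, 0.0], [0.326, 0.945, -0.0], [-0.0, -0.0, -1.0]]
force: [0.4, 0.4, 1.9]
opening: 0.185
```

```bash
python3 rd.py 3; python3 -c "
import cv2
a=cv2.imread('pics/rd0.png');cv2.imwrite('pics/z_rd0b.png',cv2.resize(a[130:280,230:430],None,fx=4,fy=4,interpolation=cv2.INTER_CUBIC))"
```

```text
t 19.65 TCP [ 0.5835 -0.1337  0.124 ] sd [0. 0. 0.] yaw 160.98225460583652 from parallel 59.482254605836516 F [-0.1779  0.1898  1.8084] M [ 0.1443 -0.0291 -0.006 ] q6 -94.57312428598199 open 0.18327402060210368
knuckle axis [ 0.5849 -0.1342] needed shift in tool mm -0.19195430587959267 -0.05654980195571799 flange under z 0.10904001600199567
```

View pics/z_rd0b.png

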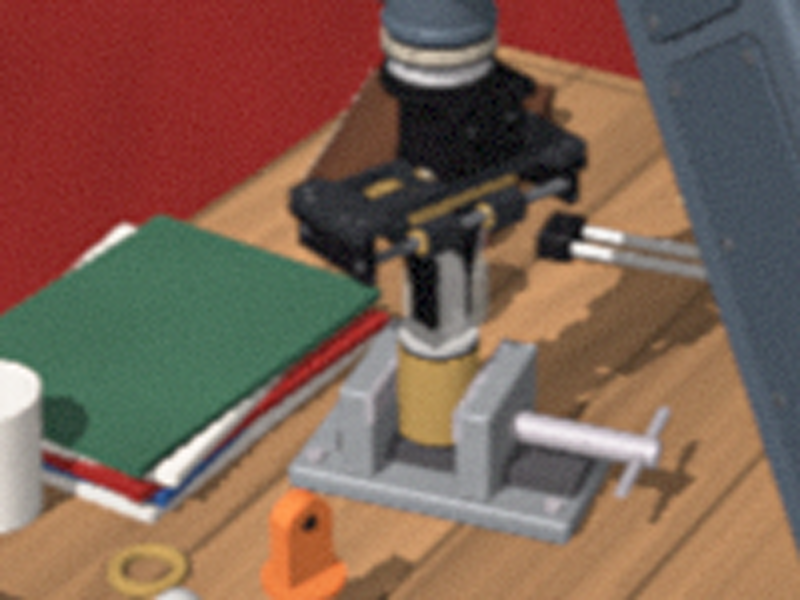

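Request:
send_rows(
  moves=[
    [0, 0.003, 0.002, 0, 0, 0.3, 1],
    [0, 0.006, 0.003, 0, 0, 0.6, 1],
    [0, 0.006, 0.003, 0, 0, 0.6, 1],
    [0, 0.006, 0.003, 0, 0, 0.6, 1],
    [0, 0, 0, 0, 0, 0, 1],
  ],
)

```text
time_s: 20.32
position: [0.5842, -0.1334, 0.1239]
tcp_rot: [[-0.766, 0.642, 0.001], [0.642, 0.766, -0.0], [-0.001, 0.0, -1.0]]
force: [-0.2, -1.0, 2.7]
opening: 0.181
```

```bash
python3 rd.py 2
```

```text
t 20.375 TCP [ 0.5841 -0.1334  0.1238] sd [0. 0. 0.] yaw 140.05441278560286 from parallel 38.554412785602864 F [ 0.7121 -0.51    2.3116] M [ 0.0875 -0.1568 -0.0305] q6 -73.6180830759715 open 0.1831730012911876
knuckle axis [ 0.5853 -0.1344] needed shift in tool mm 0.2392140586905661 -0.07791900607990147 flange under z 0.10883798645467595
```

Request:
send_rows(
  moves=[
    [0, 0.005, 0.004, 0, 0, 0.5, 1],
    [0, 0.005, 0.004, 0, 0, 0.5, 1],
    [0, 0.005, 0.006, 0, 0, 0.5, 1],
    [0, 0, 0, 0, 0, 0, 1],
  ],
)

```text
time_s: 20.92
position: [0.5842, -0.1331, 0.1235]
tcp_rot: [[-0.575, 0.818, 0.001], [0.818, 0.575, -0.0], [-0.001, 0.0, -1.0]]
force: [0.0, -0.1, 3.9]
opening: 0.179
```

```bash
python3 rd.py 2
```

```text
t 20.975 TCP [ 0.5842 -0.1331  0.1235] sd [0. 0. 0.] yaw 125.08662399409359 from parallel 23.586623994093586 F [ 0.213  -0.2459  3.6005] M [ 0.0175 -0.1493 -0.0342] q6 -58.606153504415374 open 0.18072555139322902
knuckle axis [ 0.5851 -0.1344] needed shift in tool mm 0.05959469523645869 0.0033962167660525487 flange under z 0.10848410240067932
```

Request:
send_rows(
  moves=[
    [0, 0.005, 0.006, 0, 0, 0.5, 1],
    [0, 0.005, 0.006, 0, 0, 0.5, 1],
    [0, 0, 0, 0, 0, 0, 1],
  ],
)

```text
time_s: 21.4
position: [0.5843, -0.1329, 0.1232]
tcp_rot: [[-0.424, 0.906, 0.001], [0.906, 0.424, -0.0], [-0.001, 0.0, -1.0]]
force: [0.5, 0.4, 4.4]
opening: 0.185
```

```bash
python3 rd.py 2
```

```text
t 21.45 TCP [ 0.5843 -0.1329  0.1232] sd [0. 0. 0.] yaw 115.09453751446264 from parallel 13.594537514462644 F [-0.1165  0.0541  4.2953] M [-0.0269 -0.1203 -0.0723] q6 -48.589452658036976 open 0.18007531966873033
knuckle axis [ 0.585  -0.1343] needed shift in tool mm -0.023508389432399766 0.06285535306636757 flange under z 0.10815839105751664
```

Request:
send_rows(
  moves=[
    [0, 0.005, 0.007, 0, 0, 0.5, 1],
    [0, 0.005, 0.007, 0, 0, 0.5, 1],
    [0, 0.0035, 0.005, 0, 0, 0.36, 1],
    [0, 0, 0, 0, 0, 0, 1],
    [0, 0, 0, 0, 0, 0, 1],
  ],
)

```text
time_s: 22.12
position: [0.5846, -0.1328, 0.1227]
tcp_rot: [[-0.199, 0.98, 0.001], [0.98, 0.199, -0.0], [-0.0, 0.001, -1.0]]
force: [0.3, -0.2, 4.4]
opening: 0.18
```

```bash
python3 rd.py 2; python3 - <<'E'
from h import *
cap('wrist','w7.png');cap('top','t7.png')
a=cv2.imread('pics/t7.png');cv2.imwrite('pics/z_t7.png',cv2.resize(a[185:285,330:450],None,fx=5,fy=5,interpolation=cv2.INTER_CUBIC))
E
```

```text
t 22.175 TCP [ 0.5846 -0.1328  0.1227] sd [0. 0. 0.] yaw 101.4797502347786 from parallel -0.020249765221393545 F [-0.0467  0.089   4.5232] M [-0.0061 -0.0947 -0.0155] q6 -34.94528406368514 open 0.18122539934830337
knuckle axis [ 0.5849 -0.1343] needed shift in tool mm -0.05267057279274162 0.11118966871828802 flange under z 0.10774148241786984
```

View pics/w7.png

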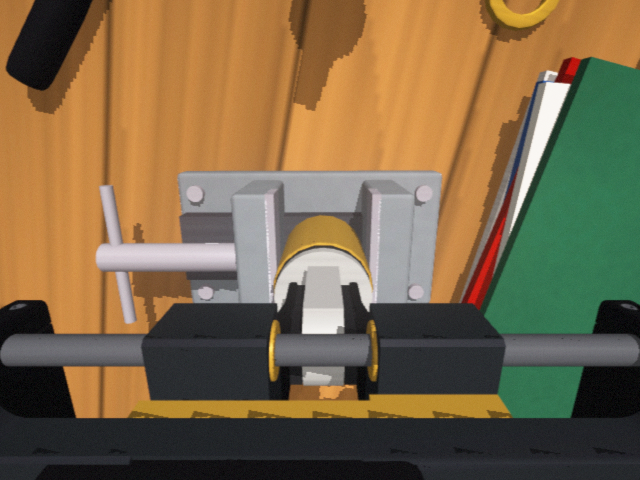

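```bash
python3 - <<'E'
from h import *
np.set_printoptions(precision=4,suppress=True)
for n in ['w5','w6']:
    d=np.load(f'pics/{n}.png.npz');q=(d['X']-d['t'])@d['R']
    m=(abs(q[...,0])<.03)&(abs(q[...,1])<.0095)&(q[...,2]<-.025)&(q[...,2]>-.06);p=q[m]
    print(n,len(p),cv2.minAreaRect((p[:,:2]*1000).astype(np.float32)),p[:,2].min())
s=status.read_state();c=cap('wrist');X=cloud(c);q=(X-s['position'])@np.array(s['tcp_rot'])
m=(abs(q[...,0])<.03)&(abs(q[...,1])<.0095)&(q[...,2]<-.025)&(q[...,2]>-.06);p=q[m]
print(len(p),cv2.minAreaRect((p[:,:2]*1000).astype(np.float32)),p[:,2].min(),s['force'],s['moment'])
# edges of tongue in image for both
for n in ['w6.png','w7.png']:
    a=cv2.imread('pics/'+n);cv2.imwrite('pics/zz_'+n,cv2.resize(a[230:410,260:390],None,fx=3.3,fy=3.3,interpolation=cv2.INTER_CUBIC))
a=np.hstack([cv2.imread('pics/zz_w6.png'),cv2.imread('pics/zz_w7.png')])[:600,:800];b=cv2.resize(np.hstack([cv2.imread('pics/zz_w6.png'),cv2.imread('pics/zz_w7.png')]),(780,540));cv2.imwrite('pics/cmp.png',b)
E
```

```text
w5 2636 ((1.2378005981445312, -0.0017099380493164062), (31.72849464416504, 18.972427368164062), 0.06630919128656387) -0.049835661942121696
w6 2627 ((1.0823841094970703, -0.043623924255371094), (31.909286499023438, 18.98805809020996), 0.3143574893474579) -0.050409796865293316
2636 ((1.2734155654907227, 0.05371379852294922), (18.99799156188965, 31.940866470336914), 89.63105010986328) -0.05005474517318053 [0.2267 0.553  5.1459] [ 0.0017 -0.1078 -0.031 ]
```

View pics/cmp.png

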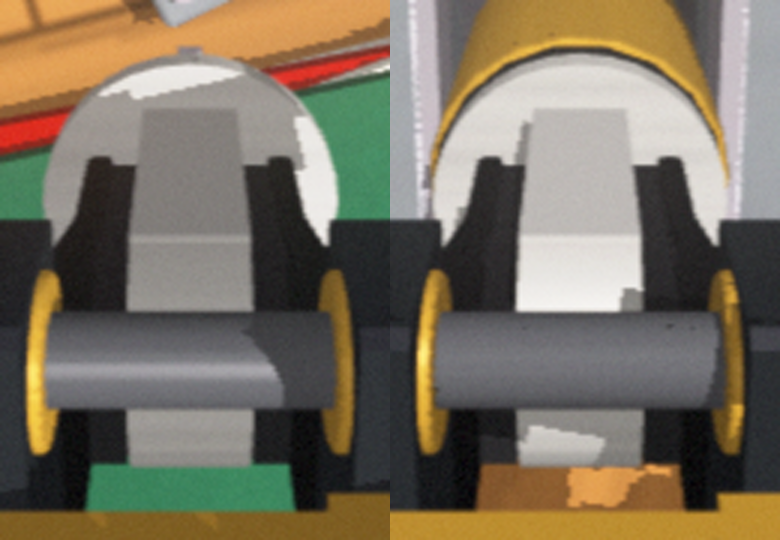

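Request:
send_rows(
  moves=[
    [0, 0, -0.03, 0, 0, 0, 1],
    [0, 0, -0.03, 0, 0, 0, 1],
    [0, 0, 0, 0, 0, 0, 1],
  ],
)

```text
time_s: 22.75
position: [0.5846, -0.1328, 0.123]
tcp_rot: [[-0.198, 0.98, 0.0], [0.98, 0.198, 0.0], [0.0, 0.0, -1.0]]
force: [2.6, -1.1, -4.5]
opening: 0.179
```

```bash
python3 rd.py 2
```

```text
t 22.8 TCP [ 0.5846 -0.1328  0.1231] sd [0. 0. 0.] yaw 101.39726887337108 from parallel -0.10273112662892459 F [ 3.0921 -1.4021 -4.9201] M [-0.2444 -0.7001  0.0247] q6 -34.86705532874765 open 0.18335307041615007
knuckle axis [ 0.5849 -0.1343] needed shift in tool mm -0.0583736592427984 0.17019931526975185 flange under z 0.10805683748647642
```

Request:
send_rows(
  moves=[
    [0, 0, 0.028, 0, 0, 0, 1],
    [0, 0, 0, 0, 0, 0, 1],
  ],
)

```text
time_s: 23.1
position: [0.5846, -0.1328, 0.1231]
tcp_rot: [[-0.197, 0.98, 0.0], [0.98, 0.197, -0.0], [-0.0, 0.0, -1.0]]
force: [3.9, -1.4, -6.5]
opening: 0.183
```

```bash
python3 rd.py 2
```

```text
t 23.15 TCP [ 0.5846 -0.1328  0.1231] sd [0. 0. 0.] yaw 101.38462993308696 from parallel -0.11537006691304441 F [ 3.5767 -1.6746 -6.047 ] M [-0.2758 -0.8098 -0.0018] q6 -34.85241407810334 open 0.18394068613054737
knuckle axis [ 0.5849 -0.1343] needed shift in tool mm -0.06605395400520422 0.15778588402245072 flange under z 0.10807055793029834
```

Request:
send_rows(
  moves=[
    [0, 0, 0.01, 0, 0, 0, 1],
    [0, 0, 0, 0, 0, 0, 1],
    [0, 0, 0, 0, 0, 0, 1],
  ],
)

```text
time_s: 23.58
position: [0.5845, -0.1328, 0.123]
tcp_rot: [[-0.197, 0.98, 0.0], [0.98, 0.197, -0.0], [-0.0, 0.0, -1.0]]
force: [2.6, -1.6, -5.2]
opening: 0.181
```

```bash
python3 rd.py 2
```

```text
t 23.625 TCP [ 0.5846 -0.1328  0.123 ] sd [0. 0. 0.] yaw 101.38120289110475 from parallel -0.11879710889525086 F [ 3.2224 -1.4073 -5.1951] M [-0.3108 -0.8234  0.046 ] q6 -34.84935801386053 open 0.17714486402653642
knuckle axis [ 0.5849 -0.1343] needed shift in tool mm -0.0745338143040448 0.17698164437974603 flange under z 0.10803984889243709
```

Request:
send_rows(
  moves=[
    [0, 0, 0.015, 0, 0, 0, 1],
    [0, 0, 0, 0, 0, 0, 1],
  ],
)

```text
time_s: 23.92
position: [0.5846, -0.1328, 0.123]
tcp_rot: [[-0.197, 0.98, 0.0], [0.98, 0.197, -0.0], [-0.0, 0.0, -1.0]]
force: [3.9, -2.1, -2.2]
opening: 0.185
```

```bash
python3 rd.py 2
```

```text
t 23.975 TCP [ 0.5846 -0.1328  0.123 ] sd [0. 0. 0.] yaw 101.3849066336888 from parallel -0.11509336631119993 F [ 3.2182 -1.6846 -1.9355] M [-0.3416 -0.705   0.0702] q6 -34.84756940641796 open 0.18093776619238824
knuckle axis [ 0.5849 -0.1342] needed shift in tool mm -0.08601513191713207 0.16335329129791842 flange under z 0.10795913478716097
```

Request:
send_rows(
  moves=[
    [0, 0, 0, 0, 0, 0, -0.3],
    [0, 0, 0, 0, 0, 0, -0.3],
    [0, 0, 0, 0, 0, 0, -0.3],
    [0, 0, 0, 0, 0, 0, -0.3],
    [0, 0, 0, 0, 0, 0, -0.3],
  ],
)

```text
time_s: 24.65
position: [0.5842, -0.1326, 0.1225]
tcp_rot: [[-0.197, 0.98, -0.0], [0.98, 0.197, 0.0], [0.0, -0.0, -1.0]]
force: [0.4, -1.0, 0.2]
opening: 0.621
```

```bash
python3 rd.py 2
```

```text
t 24.7 TCP [ 0.5843 -0.1326  0.1225] sd [0. 0. 0.] yaw 101.38214796388533 from parallel -0.11785203611466954 F [ 0.3963 -0.2137  0.4143] M [-0.0162 -0.1229  0.0272] q6 -34.847446536302805 open 0.6340528170661098
knuckle axis [ 0.5846 -0.1341] needed shift in tool mm -0.3199935103523259 0.43335681845007357 flange under z 0.10753908626530688
```

Released cleanly. Raise and look.

Request:
send_rows(
  moves=[
    [0, 0, -0.4, 0, 0, 0, -0.3],
    [0, 0, -0.9, 0, 0, 0, -0.3],
    [0, 0, -1, 0, 0, 0, -0.3],
    [0, 0, -1, 0, 0, 0, -0.3],
    [0, 0, -1, 0, 0, 0, -0.3],
    [-1, 0, -0.6, 0, 0, 0, -0.3],
    [-1, 0, 0, 0, 0, 0, -0.3],
    [0, 0, 0, 0, 0, 0, -0.3],
    [0, 0, 0, 0, 0, 0, -0.3],
  ],
)

```text
time_s: 25.88
position: [0.5934, -0.1813, 0.2438]
tcp_rot: [[-0.197, 0.98, -0.003], [0.98, 0.197, 0.002], [0.002, -0.002, -1.0]]
force: [-0.6, -0.3, -0.3]
opening: 0.644
```

```bash
python3 - <<'E'
from h import *
np.set_printoptions(precision=4,suppress=True)
s=status.read_state();print(s['time_s'],s['position'])
for i in range(2):
    c=cap('wrist','w8.png');X=cloud(c);m=np.hypot(X[...,0]-.585,X[...,1]+.134)<.045
    for lo,hi in [(.145,.18),(.152,.18)]:
        p=X[m&(X[...,2]>lo)&(X[...,2]<hi)];r=cv2.minAreaRect((p[:,:2]*1000).astype(np.float32));b=cv2.boxPoints(r);e=max([b[1]-b[0],b[2]-b[1]],key=np.linalg.norm);print(len(p),r,'dir',np.degrees(np.arctan2(e[1],e[0]))%180,'zmax',p[:,2].max())
    p=X[m&(X[...,2]>.1)&(X[...,2]<.125)];print('flange top z',np.median(p[:,2]),np.percentile(p[:,2],[10,90]))
    p=X[(np.hypot(X[...,0]-.585,X[...,1]+.134)<.08)&(abs(X[...,2]-.085)<.004)];print('jaw z',np.median(p[:,2]))
cap('side','s8.png');a=cv2.imread('pics/s8.png');cv2.imwrite('pics/z_s8.png',cv2.resize(a[130:280,230:430],None,fx=4,fy=4,interpolation=cv2.INTER_CUBIC))
E
```

```text
25.875 [ 0.5934 -0.1813  0.2438]
1267 ((584.9945068359375, -134.54055786132812), (15.702583312988281, 36.13254928588867), 11.251520156860352) dir 101.251526 zmax 0.17315347625885388
1244 ((585.067626953125, -134.5816192626953), (15.64181137084961, 36.05595779418945), 10.93641185760498) dir 100.93651 zmax 0.17315347625885388
flange top z 0.11317007907005486 [0.1062 0.1142]
jaw z 0.084284590857363
1257 ((584.9178466796875, -134.493408203125), (15.82714557647705, 36.0505485534668), 11.50163745880127) dir 101.50168 zmax 0.172764584298212
1234 ((584.9178466796875, -134.493408203125), (15.82714557647705, 36.0505485534668), 11.50163745880127) dir 101.50168 zmax 0.172764584298212
flange top z 0.11319464385917138 [0.1061 0.1142]
jaw z 0.08432884742976815
```

View pics/w8.png

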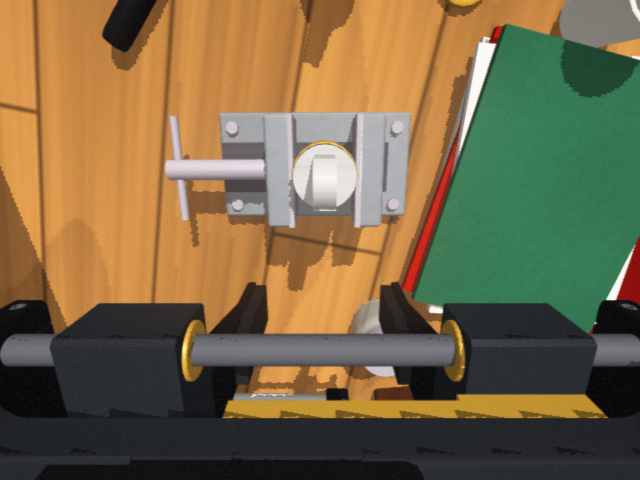

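View pics/z_s8.png

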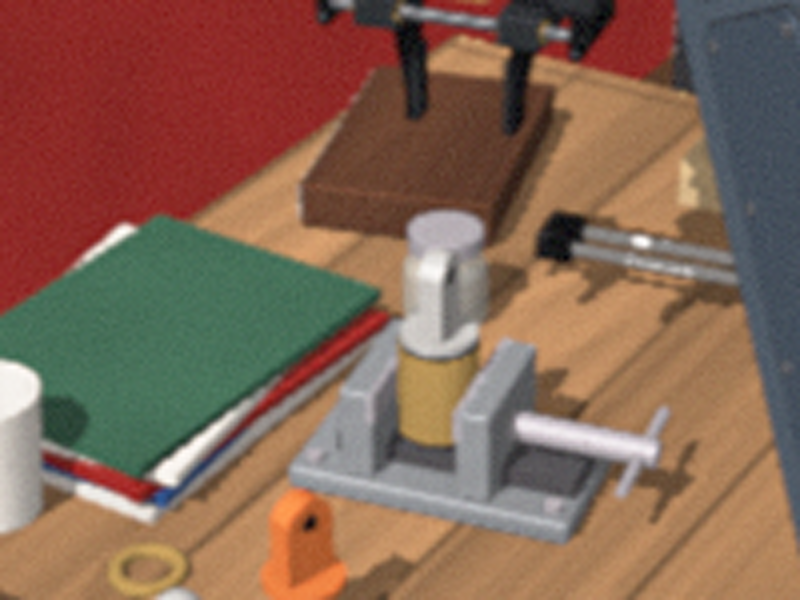

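```bash
python3 -c "
from h import *
print(bot.hand_in())"
```

```text
the job is handed in; nothing more can be done
None
```

The flat-tongued knuckle is screwed into the brass socket with its tongue parallel to the vise jaws, and the gripper has let go and moved clear. I handed the job in at about 26 s.

- **Finding the gap:** I took the knuckle from the stand. The wrist camera showed the thread gaps about 59° anticlockwise of parallel. I lowered the key there with no measurable resistance, so I did not have to feel for the angle. The flange then met the washer lightly.
- **Screwing in:** I turned it about 59° clockwise, easing down with it. A small upward tug, about 3 to 4 N, moved it only about 0.3 mm, so the thread holds it.
- **Final position:** After release the tongue lies at about 101.3° against 101.5° for the jaws. The flange underside is about 2.1 mm below the free washer top, which matches the expected squeeze and is well short of crushing.
- **Disturbance:** The highest wrist-force reading I saw was about 8 N. The last pictures showed nothing near the vise moved; I did not look again at the stand or the things farther off.
- **One disagreement:** The wrist moment about the vertical stayed under 0.08 N m, below the 0.1 to 0.4 N m expected at parallel. I judged tightness from the height, the angle and the tug instead.

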